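# Tip the pebble sample out of its lidded box

### The arm

A 7-joint arm with a two-finger parallel gripper is mounted at the origin on the work surface. World frame = base frame: x ahead of the robot, y to its left, z up, the work surface at z = 0. Lengths are in m, angles in degrees, forces in N, time in s.
With the tool pointing down it reaches from about 0.425 to 1.025 m from the base axis. Payload 3.6 kg.
Tool frame: the origin (TCP) lies between the finger pads; the fingertips stand 14 mm ahead of it and the grasp point (between the pads) lies 5 mm behind it (r.tip_reach is the distance from the TCP to the fingertips, in m); z points along the fingers, y is the line along which they close (so a half turn about z gives the same grasp; the last joint's range is limited). The gripper opens to 85 mm and grips with 20 to 120 N. Pads are 22 mm wide; open, the fingers measure 114 mm over their backs; the gripper's body (76 mm by 85 mm) begins 54 mm behind the grasp point. The pads swing forward as they close: fully open they stand 13 mm farther back than shut.
Start: joints at [63.913, 33.873, 2.773, 92.16, -1.908, 54.013, -1.931], TCP at [0.257, -0.678, 0.245] pointing down, gripper open.
Joint ranges: [-153.93, 153.93], [-27.13, 128.08], [-72.61, 78.16], [10.71, 143.7], [-87.88, 267.88], [4.46, 118.87], [-176.78, 176.78]. Speed limits (degrees/s): [147.25, 147.25, 180, 180, 180, 180, 180].

### API

Orientations are given as a 3x3 rotation matrix whose columns are the frame's x, y, z axes.
In Python, from station import get_state, cams, r, spotter gives the robot as it stands. The module is installed in compiled form; this text tells all that it offers.
- The arm moves only by the shell command python3 -m inch 'ROWS' [FORCE]. ROWS is JSON, a list that holds one entry, the list of rows, each a list of 5 numbers: the closure in counts, from 0 (fully open) to 255 (shut), then the shift along the world's x, y, z in m, then the turn about the world's z in degrees. In form: [[[hand, x, y, z, twist], ...]]. A call has 1 to 12 rows; each row is the pose to reach, as a shift and turn from the pose commanded when the call began; what a row does not reach only later rows make up. A row lasts 1/10 s, in which the tool goes at most 50 mm and 8.59 degrees, less where a joint would pass 70% of its speed; a pose out of reach is approached as far as the arm can. A call with a gripper value outside its range is refused whole. The fingers move at their own pace and stop on an object; FORCE is the grip in N (left out, the last holds). Time passes only in rows, so rows that repeat a pose let the fingers close. It gives the time, the measured TCP pose, the force, the opening and the grip force at its end, in the units of the state.
- get_state(): the state, without advancing time (a new reading comes with each control period).
- cams.grab_frame(name): name is "scene" or "top" or "wrist"; returns the picture (384x512x3 uint8, blue, green, red); there is no depth.
- cams.camera_params(name): a dict with "fx", "fy", "cx", "cy" (pixels), "dist" ([k1, k2, p1, p2, k3] as OpenCV has them; the pictures are not rectified), "rvec" (rotation vector, rad) and "tvec" (3), from world to camera coordinates, as OpenCV has them. Camera axes: x right, y down, z forward; pixel columns grow to the right and rows downward; lengths in m; the calibration is good to about 2 mm. A picture is of the moment at which its call begins: read the wrist's pose just before it. camera_params takes no time and is no camera call; for the wrist camera it gives the pose at the moment of the call.
- r.sign_off(): hands the job in; it is judged then, once.
Trained networks look in the newest picture that a camera, given by its name, has taken for a name from the list of things; names that differ only in an ending like _2 or _b are one class to them, and where a whole thing is asked for, a point or a joint stands for the part that bears it (a point fixed in the world has none). Each returns a list of dicts, best first, with "score" (0 to 1); they miss things now and then, are a little off and sometimes report something else, mostly with a low value. They report only what shows in the picture. A call takes as long as a camera call. They do not tell look-alikes from the thing itself.
- spotter.look_for(thing, camera): "location" ([x, y, z] in m, in world coordinates, good to about 4 mm: the middle of the surface that is visible of it).
- spotter.outline_of(thing, camera): "pixels" (384x512 bool, what is visible of it).
The state is a dict: "time_s": time; "qpos": joint angles; "joint_vel": joint speeds; "effort": joint torques, N m; "eef_pos": TCP position; "eef_rot": TCP orientation; "wrist_force": force on the tool from outside, world axes, zero at the start; "moment": the same for the moment, N m; "opening": finger opening in m; "grip_force": force on a finger pad.
Only numpy, scipy, OpenCV 4.12 (cv2) and the standard library are available. Lean on these libraries where they do the work, as an engineer would, in place of code of your own. Each camera call takes 0.05 s, during which the arm holds its last target. There are 200 camera calls.

### The job

First drag the shallow steel tray along the table until it stands squarely under the mouth side of the box on the tipping stand, then swing the box's hinged lid fully back, past the point where its spring snaps over and holds it. Only then tip the box over so that all four pebbles slide into the tray, swing the box back down level with its lid still open, and let go. Leave everything else on the table where it is.

Things in the scene. Friction and masses are not known exactly. Their poses are not given: they have to be found in the camera images.
- stand: Steel tipping stand fixed to the table, carrying the box. Origin on the table below the box's middle; z up, yaw -1.3 to -0.8 rad, so its +x points to the robot's right and away. All offsets below are in its axes, in mm. Foot plate x -60 to 60, y -20 to 215, 8 thick. The box pours over its -y side (the one facing the robot base); its handle and lid lug stick out on the -x side.
- light_bar (a point): Middle of the underside of a fixed light bar over the -x part of the box, at stand (-25, 80, 303): 50 mm in x, 270 in y, 24 high. It blocks an upright tool at the lid lug: lean the tool 30 to 45 degrees, fingers pointing down and to stand +x. Its post, 20 mm thick, stands at stand x -25, y 200.
- tray_spot (a point): Where the tray's origin should stand to catch the pebbles (within about 15 mm, sides parallel to the stand): on the table at stand (0, -115, 0).
- hopper (a joint): Tip angle of the box, rad: 0 level (on a stop), 1.75 fully tipped (stop). It turns about the stand's +x through hopper_pivot: the handle side (+y) rises and swings over to -y. Stiff (0.4 N m at most), stays where it is left. The pebbles slide out by 1.7 rad if the lid is held back.
- hopper_pivot (a point): Tipping axis, at stand (0, -30, 95). The white plastic box, measured from here when level: floor y 0 to 70, width x -40 to 40, 45 high, 3 mm walls (side walls y -45 to 70); its -y wall leans outward at 45 degrees and is the mouth (rim at y -45, z 45).
- handle_grip (a point): Point to grip on the box's handle, a level round steel bar 12 mm thick standing out to -x from the box's -x wall (x -40 to -98, black ball end 18 thick). This point is at (-85, 65, 12) from the pivot when level, and circles about the pivot axis; the bar may turn between the finger pads.
- lid (a joint): Lid angle relative to the box, rad: 0 shut, 3.3 fully back (stop). The lid swings from the -y side up and over to +y, about the stand's -x through lid_hinge. Let go below about 1.7 it falls shut; above about 2 a spring snaps it to the stop and holds it there even when the box is tipped. Over 2.6 counts as fully back. Needs under 2 N at the lug.
- lid_hinge (a point): Lid hinge, on the box's +y rim, (0, 70, 45.5) from the pivot when level. The clear lid is 84 mm in x, reaches 119 mm from the hinge, and is 8 mm thick at its edges.
- lug_grip (a point): Point to grip on the lid's lug, a level round steel peg 10 mm thick standing out to -x from the lid's -x edge (x -42 to -70). With the lid shut this point is at (-60, -75, 6) from the hinge; it circles about the hinge; the peg may turn between the finger pads.
- tray: Loose shallow open steel tray, 120 (x) x 130 (y) x 30 mm high, walls and floor 4 mm, about 0.3 kg. Origin under its centre. It starts 80 to 130 mm beyond its spot in stand x, within 10 mm of it in stand y, and within 0.15 rad of the stand's yaw; 40 mm or more is free beyond its +x wall.
- pebble1: Grey pebble, a rounded disc 21 mm across and 12 mm thick, loose in the closed box at first. Origin: centre of its underside.
- pebble2: Grey pebble, a rounded disc 19 mm across and 13 mm thick, loose in the closed box at first. Origin: centre of its underside.
- pebble3: Grey pebble, a rounded disc 20 mm across and 11 mm thick, loose in the closed box at first. Origin: centre of its underside.
- pebble4: Grey pebble, a rounded disc 22 mm across and 12 mm thick, loose in the closed box at first. Origin: centre of its underside.
- bottle: Bystander: closed bottle 66 mm across, 200 mm high, origin at its foot.
- jar: Bystander: closed glass jar 56 mm across, 75 mm high, origin at its foot.
- cup: Bystander: white cup 72 mm across, 85 mm high, origin at its foot.
- tin: Bystander: tin 60 mm across, 50 mm high, origin at its foot.
- case: Bystander: blue plastic case 110 x 70 x 42 mm, origin under its centre.
- phone: Bystander: phone lying flat, 72 x 148 x 9 mm, origin under its centre.
- spoon: Bystander: spoon 150 mm long, lying flat.
Not all that is in view belongs to the job. What is shaped like the tray but blue, brown or turquoise is not meant.

How it is judged:
By the outcome, as a careful person would: the job done as asked, in the order asked, and still so for the second after the job is handed in, with the robot touching nothing.
It also fails if it takes over 72 s, if anything falls off the work surface, if the arm or the gripper's body presses on something with over 40 N, if the wrist force passes 120 N, or if a joint passes its speed limit or range.

## Working session

There is one attempt and no reset: what is moved stays moved. The work goes in short steps, Python scripts to look and compute and a shell command to move; the robot and the scene stay as the last step left them, time stands still between calls to the robot, and variables do not carry over. Pictures are saved under pics/ and viewed, at most 10 in all, crops included, and the job is handed in when it is done.

```bash
mkdir -p pics; cat > h.py <<'E'
import numpy as np, cv2
from station import get_state, cams, r, spotter
def P(c): return cams.camera_params(c)
def K(p): return np.array([[p['fx'],0,p['cx']],[0,p['fy'],p['cy']],[0,0,1.]])
def ray(c,uv):
    p=P(c); R=cv2.Rodrigues(np.array(p['rvec'],float))[0]; t=np.array(p['tvec'],float).ravel()
    n=cv2.undistortPoints(np.array(uv,float).reshape(-1,1,2),K(p),np.array(p['dist'],float)).reshape(-1,2)
    return -R.T@t, np.c_[n,np.ones(len(n))]@R
def at_z(c,uv,z):
    o,d=ray(c,uv); return o+d*((z-o[2])/d[:,2])[:,None]
def proj(c,X):
    p=P(c); return cv2.projectPoints(np.array(X,float).reshape(-1,1,3),np.array(p['rvec'],float),np.array(p['tvec'],float),K(p),np.array(p['dist'],float))[0].reshape(-1,2)
def S(yaw,o,q):
    c,s=np.cos(yaw),np.sin(yaw); q=np.array(q,float).reshape(-1,3)/1000
    return q@np.array([[c,s,0],[-s,c,0],[0,0,1]])+np.array([o[0],o[1],0])
def toS(yaw,o,X):
    c,s=np.cos(yaw),np.sin(yaw); X=np.array(X,float).reshape(-1,3)-np.array([o[0],o[1],0])
    return 1000*X@np.array([[c,-s,0],[s,c,0],[0,0,1]])
E
python3 - <<'E'
from h import *
np.set_printoptions(precision=3,suppress=True)
for c in ['scene','top']:
    cv2.imwrite(f'pics/{c}0.png',cams.grab_frame(c))
    o,_=ray(c,[[256,192]]); print(c,o)
    for n in ['stand','hopper','lid','handle_grip','lug_grip','tray','light_bar']:
        try:
            for d in spotter.look_for(n,c)[:3]: print(n,round(d['score'],2),np.array(d['location']))
        except Exception as e: print(n,e)
s=get_state(); print(s['time_s'],s['eef_rot'],s['opening'])
E
```

```text
scene [0.868 0.725 1.148]
stand 0.72 [0.539 0.06  0.144]
stand 0.58 [0.621 0.104 0.148]
hopper 0.69 [0.555 0.075 0.141]
lid 0.94 [0.539 0.059 0.146]
handle_grip 0.96 [0.552 0.074 0.144]
handle_grip 0.66 [0.692 0.237 0.051]
lug_grip 0.98 [0.54  0.061 0.147]
lug_grip 0.58 [0.617 0.106 0.144]
tray 0.65 [ 0.381 -0.524  0.009]
tray 0.63 [ 0.233 -0.309  0.007]
tray 0.55 [ 0.538 -0.327  0.004]
light_bar 0.71 [0.62  0.106 0.145]
light_bar 0.48 [ 0.337 -0.052  0.051]
top [ 0.376 -0.078  1.259]
stand 0.56 [0.617 0.086 0.15 ]
hopper 0.73 [0.53  0.051 0.145]
lid 0.87 [0.528 0.05  0.142]
handle_grip 0.69 [0.529 0.053 0.144]
lug_grip 0.71 [ 0.639 -0.05   0.039]
lug_grip 0.67 [0.526 0.05  0.143]
tray 0.91 [ 0.489 -0.091  0.006]
tray 0.84 [ 0.382 -0.52   0.004]
tray 0.64 [ 0.549 -0.32  -0.001]
light_bar 0.58 [0.624 0.092 0.148]
0.8 [[ 0.935  0.354 -0.   ]
 [ 0.354 -0.935 -0.   ]
 [-0.     0.    -1.   ]] 0.08552490782970516
```

View pics/scene0.png

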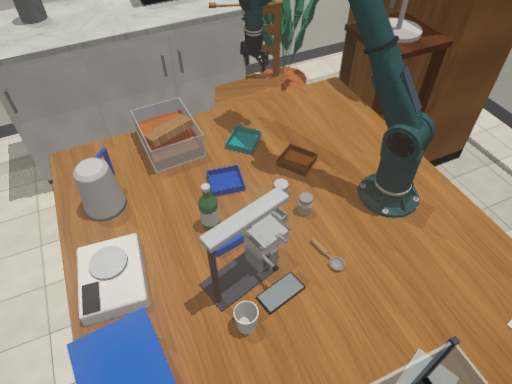

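View pics/top0.png

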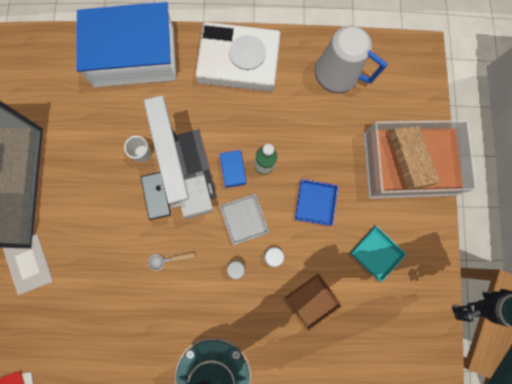

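```bash
python3 - <<'E'
import cv2
a=cv2.imread('pics/top0.png')[90:250,125:275]; b=cv2.imread('pics/scene0.png')[180:310,195:325]
cv2.imwrite('pics/c1.png',cv2.resize(a,None,fx=3.75,fy=3.75,interpolation=cv2.INTER_CUBIC))
cv2.imwrite('pics/c2.png',cv2.resize(b,None,fx=4.6,fy=4.6,interpolation=cv2.INTER_CUBIC))
E
```

```text
(no output)
```

View pics/c1.png

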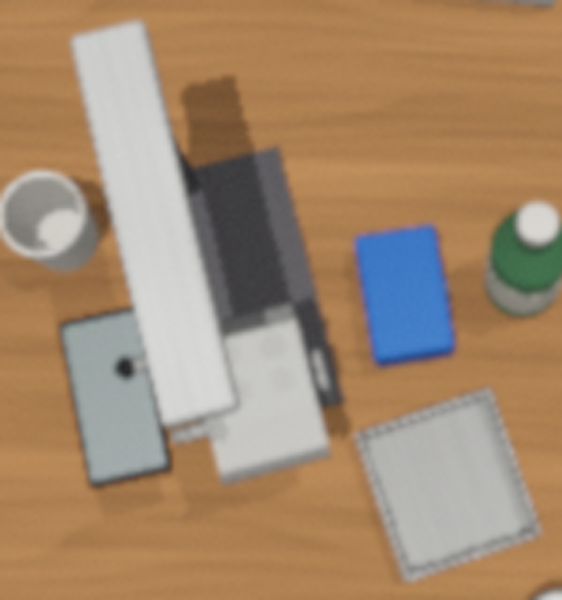

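View pics/c2.png

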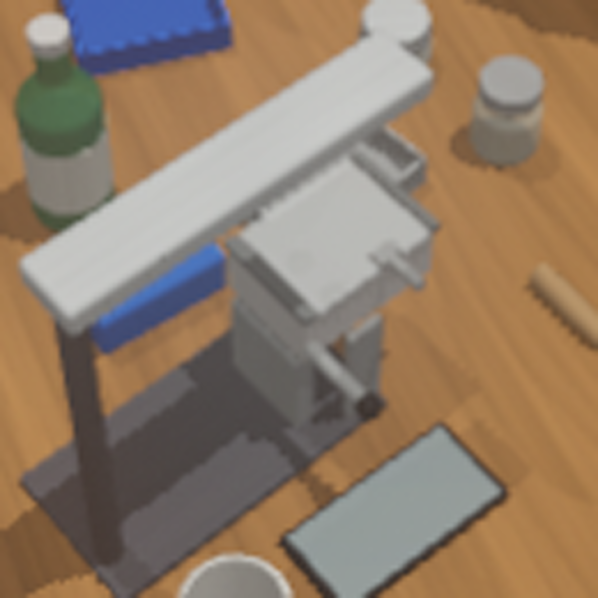

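```bash
cat > fit.py <<'E'
from h import *
from scipy.optimize import least_squares
top=[((75,38),(-50,215,327)),((142,22),(0,215,327)),((236,402),(0,-55,327)),((165,425),(-50,-55,327)),((125,368),(-98,35,107)),((278,150),(60,215,8)),((328,455),(42,-79,148)),((172,437),(-70,-35,146))]
sc=[((22,264),(0,215,327)),((72,312),(-50,215,327)),((378,35),(0,-55,327)),((432,75),(-50,-55,327)),((22,483),(60,215,8)),((122,597),(-60,215,8)),((370,403),(-98,35,107)),((418,282),(-70,-35,146))]
ut=np.array([a for a,_ in top])/3.75+[125,90]; us=np.array([a for a,_ in sc])/4.6+[195,180]
f=lambda v:np.r_[(proj('top',S(v[0],v[1:],[b for _,b in top]))-ut).ravel(),(proj('scene',S(v[0],v[1:],[b for _,b in sc]))-us).ravel()]
s=least_squares(f,[-1.25,0.6,0.05],loss='soft_l1')
print(s.x.tolist()); print(f(s.x).reshape(-1,2).round(1).tolist())
# tray top-rim corners, z=0.03
tc=np.array([(358,434),(490,391),(538,533),(407,578)])/3.75+[125,90]
X=at_z('top',tc,0.03); print(X.round(4).tolist()); print('stand',toS(s.x[0],s.x[1:],X).round(0).tolist())
c=X.mean(0); e=np.diff(np.vstack([X,X[:1]]),axis=0); print(c,np.linalg.norm(e,axis=1),np.degrees(np.arctan2(e[:,1],e[:,0])), np.degrees(s.x[0]))
print('tray centre stand',toS(s.x[0],s.x[1:],c),'target',S(s.x[0],s.x[1:],(0,-115,0)))
E
python3 fit.py
```

```text
[-1.2896184595728448, 0.5582817383299795, 0.0637692253486042]
[[-2.3, -0.1], [-0.6, -0.9], [0.3, 1.3], [-1.1, 0.7], [0.1, 0.3], [-0.4, -1.0], [0.5, 0.3], [0.1, 0.6], [-1.8, -1.3], [-1.0, 0.9], [0.0, -2.8], [0.6, -1.4], [-0.9, -1.7], [0.0, 0.6], [-0.5, 0.1], [0.3, 0.3]]
[[0.5256, -0.0131, 0.03], [0.5639, -0.1232, 0.03], [0.4451, -0.1645, 0.03], [0.4064, -0.0563, 0.03]]
stand [[65.0, -53.0, 30.0], [181.0, -47.0, 30.0], [188.0, -172.0, 30.0], [73.0, -179.0, 30.0]]
[ 0.48525563 -0.08927094  0.03      ] [0.11653195 0.12568724 0.11484844 0.12677703] [ -70.842612   -160.83739414  109.69538459   19.92571777] -73.88969491568659
tray centre stand [[ 126.76633517 -112.62504383   30.        ]] target [[0.44779787 0.03185817 0.        ]]
```

```bash
python3 - <<'E'
from h import *
v=[-1.28962,.55828,.06377]
for n in ['jar','tin','cup','phone','bottle','case']:
    for d in spotter.look_for(n,'top')[:2]: print(n,round(d['score'],2),np.round(d['location'],3),toS(v[0],v[1:],d['location']).round(0))
E
python3 -m inch '[[[0,0.02,0.05,0,0],[0,0.06,0.13,0,0],[60,0.1,0.21,0,0],[135,0.14,0.3,0,-1],[135,0.18,0.39,0,-1],[135,0.21,0.46,0,-1],[135,0.23,0.51,0,-1],[135,0.2365,0.53,0,-1],[135,0.2365,0.53,-0.04,-1],[135,0.2365,0.53,-0.08,-1],[135,0.2365,0.53,-0.11,-1],[135,0.2365,0.53,-0.11,-1]]]' 60
```

```text
jar 0.74 [ 0.487 -0.089  0.008] [[ 127. -111.    8.]]
jar 0.62 [ 0.33  -0.07   0.078] [[  65. -256.   78.]]
tin 0.58 [ 0.372 -0.178  0.054] [[ 181. -247.   54.]]
cup 0.81 [0.702 0.252 0.048] [[-141.  190.   48.]]
cup 0.63 [ 0.653 -0.145  0.135] [[227.  33. 135.]]
phone 0.56 [0.548 0.2   0.005] [[-133.   28.    5.]]
bottle 0.86 [ 0.655 -0.146  0.134] [[229.  35. 134.]]
bottle 0.53 [ 0.369 -0.178  0.054] [[ 180. -249.   54.]]
case 0.71 [ 0.637 -0.052  0.038] [[133.  44.  38.]]
case 0.5 [0.532 0.052 0.147] [[  4. -28. 147.]]
time_s: 2.3
eef_pos: [0.4899, -0.1576, 0.1456]
eef_rot: [[0.941, 0.338, 0.003], [0.338, -0.941, -0.001], [0.003, 0.002, -1.0]]
wrist_force: [0.7, 0.8, -0.3]
opening: 0.0402
grip_force: 0.0
```

```bash
python3 -m inch '[[[135,0,0,0,0],[135,0,0,-0.04,0],[135,0,0,-0.08,0],[135,0,0,-0.105,0],[135,0,0,-0.111,0],[135,0,0,-0.111,0],[135,0,0,-0.111,0]]]' && python3 - <<'E'
from h import *
im=cams.grab_frame('top')[160:260,180:310]; cv2.imwrite('pics/t1.png',cv2.resize(im,None,fx=5,fy=5,interpolation=cv2.INTER_CUBIC))
E
```

```text
time_s: 3.0
eef_pos: [0.4893, -0.1596, 0.0358]
eef_rot: [[0.941, 0.337, 0.002], [0.337, -0.941, -0.001], [0.002, 0.001, -1.0]]
wrist_force: [0.6, -0.4, 0.6]
opening: 0.0395
grip_force: 0.0
```

View pics/t1.png

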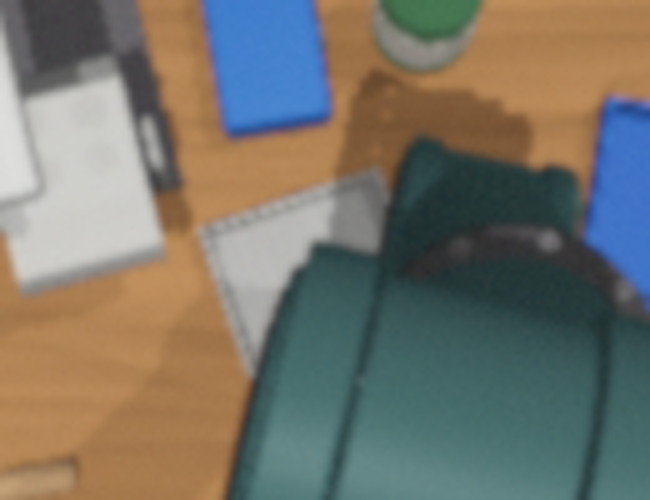

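```bash
python3 -m inch '[[[135,0.004,0.0115,0,-1],[135,0.004,0.0115,0,-1],[135,0.004,0.0115,-0.011,-1],[135,0.004,0.0115,-0.011,-1],[255,0.004,0.0115,-0.011,-1],[255,0.004,0.0115,-0.011,-1],[255,0.004,0.0115,-0.011,-1],[255,0.004,0.0115,-0.011,-1],[255,0.004,0.0115,-0.011,-1],[255,0.004,0.0115,-0.011,-1]]]' 60
```

```text
time_s: 4.05
eef_pos: [0.4924, -0.1477, 0.0237]
eef_rot: [[0.947, 0.321, -0.0], [0.321, -0.947, -0.0], [-0.0, 0.0, -1.0]]
wrist_force: [-0.7, -0.6, -1.2]
opening: 0.0023
grip_force: 59.7
```

```bash
python3 -m inch '[[[255,-0.003,0.01,0,0],[255,-0.008,0.025,0,-0.5],[255,-0.014,0.042,0,-1],[255,-0.02,0.06,0,-1.5],[255,-0.026,0.078,0,-2],[255,-0.032,0.096,0,-2.6],[255,-0.037,0.112,0,-2.6],[255,-0.04,0.1206,0,-2.6],[255,-0.04,0.1206,0,-2.6],[255,-0.04,0.1206,0,-2.6],[255,-0.04,0.1206,0,-2.6]]]' 60; python3 - <<'E'
from h import *
from h import *
cams.grab_frame('scene')
v=[-1.28962,.55828,.06377]
for c in ['top','scene']:
    cams.grab_frame(c)
    for d in spotter.look_for('tray',c)[:4]: print(c,round(d['score'],2),np.round(d['location'],3),toS(v[0],v[1:],d['location']).round(0))
E
```

```text
time_s: 5.15
eef_pos: [0.4524, -0.0273, 0.0237]
eef_rot: [[0.961, 0.277, -0.0], [0.277, -0.961, -0.0], [-0.0, -0.0, -1.0]]
wrist_force: [-0.3, 0.9, -0.6]
opening: 0.0025
grip_force: 59.7
top 0.82 [ 0.546 -0.319 -0.001] [[ 364. -118.   -1.]]
top 0.61 [ 0.232 -0.309  0.002] [[ 268. -417.    2.]]
top 0.57 [ 0.383 -0.521  0.006] [[ 513. -331.    6.]]
scene 0.94 [0.422 0.052 0.003] [[ -27. -134.    3.]]
scene 0.93 [ 0.54  -0.327  0.006] [[ 370. -126.    6.]]
scene 0.88 [ 0.382 -0.52   0.01 ] [[ 512. -332.   10.]]
scene 0.83 [ 0.192 -0.289  0.01 ] [[ 238. -449.   10.]]
```

```bash
python3 -m inch '[[[150,0,0,0,0],[150,0,0,0,0],[150,0,0,0,0],[150,0,0,0.02,0],[150,0,0,0.06,0],[150,0,0,0.11,0],[150,0,0,0.15,0],[0,0,0,0.18,0],[0,0.016,-0.008,0.18,0],[0,0.016,-0.008,0.18,0],[0,0.016,-0.008,0.18,0]]]'; python3 - <<'E'
from h import *
v=[-1.28962,.55828,.06377]
for c in ['scene','top']:
    im=cams.grab_frame(c); cv2.imwrite(f'pics/{c}2.png',im)
    for d in spotter.outline_of('tray',c)[:4]:
        ys,xs=np.where(d['pixels']); q=cv2.minAreaRect(np.c_[xs,ys].astype(np.float32)); b=cv2.boxPoints(q)
        X=at_z(c,b,.02); t=toS(v[0],v[1:],X)
        print(c,round(d['score'],2),len(xs),t.round(0).tolist())
a=cv2.imread('pics/scene2.png')[170:280,210:340]; b=cv2.imread('pics/top2.png')[140:260,140:280]
a=cv2.resize(a,(400,338),interpolation=cv2.INTER_CUBIC); b=cv2.resize(b,(394,338),interpolation=cv2.INTER_CUBIC)
cv2.imwrite('pics/m2.png',np.hstack([a,b]))
E
```

```text
time_s: 6.5
eef_pos: [0.4676, -0.035, 0.2033]
eef_rot: [[0.961, 0.277, -0.002], [0.277, -0.961, 0.0], [-0.001, -0.0, -1.0]]
wrist_force: [-0.6, 0.7, 0.3]
opening: 0.085
grip_force: 0.0
scene 0.92 937 [[455.0, -95.0, 20.0], [393.0, -229.0, 20.0], [261.0, -150.0, 20.0], [321.0, -25.0, 20.0]]
scene 0.74 850 [[44.0, -41.0, 20.0], [69.0, -196.0, 20.0], [-66.0, -185.0, 20.0], [-83.0, -39.0, 20.0]]
scene 0.74 602 [[265.0, -335.0, 20.0], [347.0, -466.0, 20.0], [227.0, -505.0, 20.0], [153.0, -375.0, 20.0]]
scene 0.64 234 [[-72.0, -157.0, 20.0], [-67.0, -198.0, 20.0], [-210.0, -186.0, 20.0], [-212.0, -147.0, 20.0]]
top 0.92 1599 [[275.0, -156.0, 20.0], [334.0, -34.0, 20.0], [449.0, -87.0, 20.0], [388.0, -208.0, 20.0]]
top 0.88 1725 [[416.0, -298.0, 20.0], [530.0, -237.0, 20.0], [599.0, -361.0, 20.0], [484.0, -419.0, 20.0]]
top 0.84 1714 [[178.0, -377.0, 20.0], [304.0, -333.0, 20.0], [348.0, -452.0, 20.0], [222.0, -495.0, 20.0]]
```

View pics/m2.png

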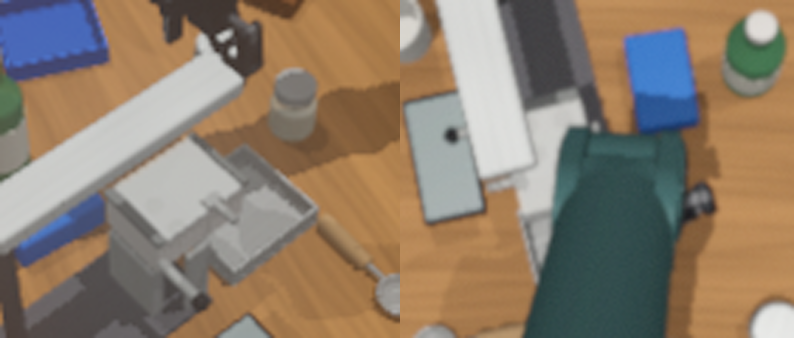

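```bash
python3 -c "
from h import *
v=[-1.28962,.55828,.06377]
X=at_z('scene',[[313,238.2],[286.4,262.3]],.03); print(toS(v[0],v[1:],X))"
python3 -m inch '[[[0,0,0,-0.03,0],[0,0,0,-0.06,0],[0,0,0,-0.072,0],[0,0,0,-0.072,0],[0,0.0096,0.0028,-0.072,0],[0,0.0178,0.0051,-0.072,0],[0,0.0178,0.0051,-0.072,0],[0,0.0202,0.0058,-0.072,0],[0,0.0202,0.0058,-0.072,0]]]'
python3 -m inch '[[[0,0.0019,0.0006,0,0],[0,0.0038,0.0011,0,0],[0,0.0038,0.0011,0,0]]]'
```

```text
[[ -63.7925394  -173.18867135   30.        ]
 [ -73.99530109  -39.52499368   30.        ]]
time_s: 7.6
eef_pos: [0.4892, -0.029, 0.1322]
eef_rot: [[0.961, 0.278, 0.001], [0.278, -0.961, 0.0], [0.001, 0.0, -1.0]]
wrist_force: [0.3, -0.0, -1.4]
opening: 0.0854
grip_force: 0.0
time_s: 7.9
eef_pos: [0.4924, -0.028, 0.1317]
eef_rot: [[0.961, 0.278, -0.0], [0.278, -0.961, -0.0], [-0.0, -0.0, -1.0]]
wrist_force: [0.3, 0.2, 0.6]
opening: 0.0852
grip_force: 0.0
```

```bash
for i in 1 2 3; do python3 -m inch '[[[0,0.0019,0.0006,0,0],[0,0.0019,0.0006,0,0]]]' | grep -E "pos|wrist"; done
```

```text
eef_pos: [0.4925, -0.0279, 0.1314]
wrist_force: [-4.5, -1.6, 2.6]
eef_pos: [0.4926, -0.0279, 0.1312]
wrist_force: [-5.9, -4.1, 5.7]
eef_pos: [0.4926, -0.0277, 0.1309]
wrist_force: [-9.2, -3.8, 6.9]
```

```bash
python3 -m inch '[[[0,0.0005,0.0001,0.004,0],[0,0.001,0.0003,0.008,0],[0,0.0014,0.0004,0.012,0]]]' | grep -E "pos|wrist";  python3 -m inch '[[[0,0.001,0.0003,0.004,0],[0,0.002,0.0006,0.008,0],[0,0.003,0.0008,0.012,0]]]' | grep -E "pos|wrist"; python3 - <<'E'
from h import *
im=cams.grab_frame('scene'); cv2.imwrite('pics/s3.png',cv2.resize(im[140:290,190:340],None,fx=3.9,fy=3.9,interpolation=cv2.INTER_CUBIC))
E
```

```text
eef_pos: [0.4934, -0.0275, 0.1423]
wrist_force: [-7.8, -4.7, 0.4]
eef_pos: [0.4953, -0.0269, 0.1541]
wrist_force: [-9.9, -4.5, 1.5]
```

View pics/s3.png

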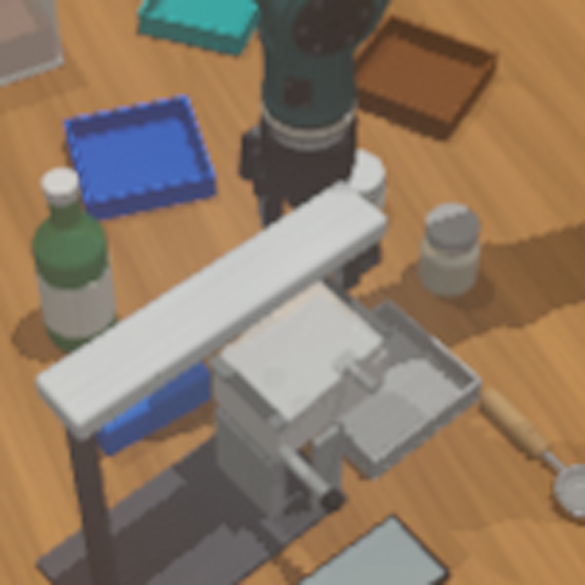

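```bash
python3 -m inch '[[[0,0.0011,0.0003,0.0045,0],[0,0.0024,0.0007,0.009,0],[0,0.0035,0.001,0.0135,0],[0,0.0048,0.0014,0.018,0],[0,0.0067,0.0019,0.0228,0],[0,0.0086,0.0025,0.0275,0],[0,0.011,0.0032,0.032,0],[0,0.0133,0.0038,0.0368,0]]]' | grep -E "pos|wrist"; python3 -m inch '[[[0,0.0026,0.0007,0.0045,0],[0,0.0054,0.0015,0.009,0],[0,0.0082,0.0023,0.0133,0],[0,0.0113,0.0032,0.017,0],[0,0.0146,0.0042,0.021,0],[0,0.018,0.0051,0.0247,0],[0,0.022,0.0063,0.028,0],[0,0.0255,0.0073,0.0312,0]]]' | grep -E "pos|wrist"; python3 - <<'E'
from h import *
im=cams.grab_frame('scene'); cv2.imwrite('pics/s4.png',cv2.resize(im[140:290,190:340],None,fx=3.9,fy=3.9,interpolation=cv2.INTER_CUBIC))
E
```

```text
eef_pos: [0.5097, -0.0228, 0.1914]
wrist_force: [-8.5, -3.6, 5.5]
eef_pos: [0.5423, -0.0146, 0.2238]
wrist_force: [-0.7, -3.8, -2.5]
```

View pics/s4.png

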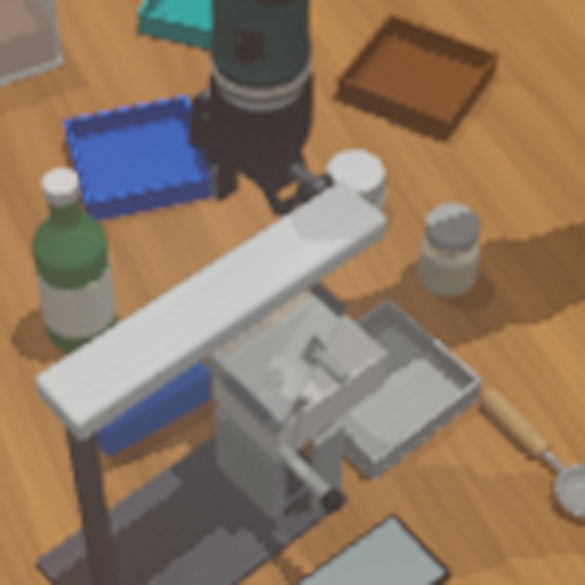

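```bash
python3 -m inch '[[[0,0.0096,0.0028,0.006,0],[0,0.0192,0.0055,0.01,0],[0,0.0288,0.0083,0.012,0],[0,0.0384,0.0111,0.012,0],[0,0.05,0.0144,0.012,0],[0,0.0625,0.018,0.01,0],[0,0.075,0.0216,0.008,0],[0,0.088,0.0254,0.008,0],[0,0.1,0.0288,0.008,0],[0,0.117,0.034,0.008,0],[0,0.117,0.034,0.008,0],[0,0.117,0.034,0.008,0]]]' | grep -E "pos|wrist"; python3 - <<'E'
from h import *
im=cams.grab_frame('scene'); cv2.imwrite('pics/s5.png',cv2.resize(im[140:290,190:340],None,fx=3.9,fy=3.9,interpolation=cv2.INTER_CUBIC))
E
```

```text
eef_pos: [0.6617, 0.0182, 0.2322]
wrist_force: [2.8, -5.0, -1.2]
```

View pics/s5.png

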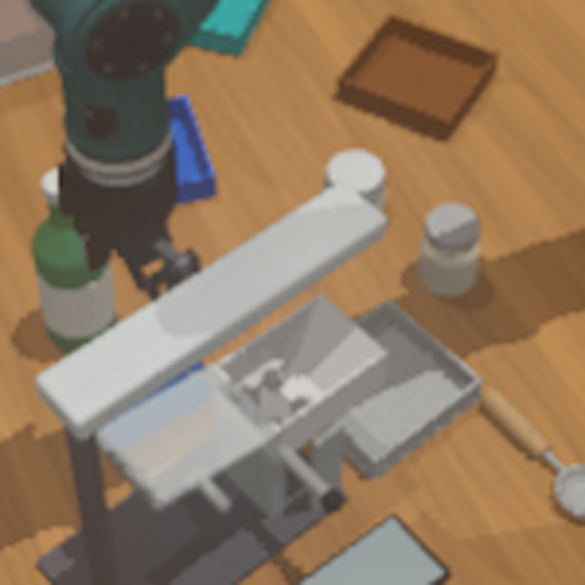

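```bash
python3 -m inch '[[[0,0,0,0.04,0],[0,0,0,0.085,0],[0,0,0,0.13,0],[0,0,0,0.168,0],[0,0,0,0.175,0],[0,-0.01,0.03,0.175,0],[0,-0.03,0.075,0.175,0],[0,-0.045,0.12,0.175,0],[0,-0.06,0.16,0.175,0],[0,-0.0727,0.1918,0.175,0],[0,-0.0727,0.1918,0.175,0],[0,-0.0727,0.1918,0.175,0]]]'; python3 - <<'E'
from h import *
v=[-1.28962,.55828,.06377]
print(toS(v[0],v[1:],get_state()['eef_pos']),get_state()['qpos'])
for c in ['scene','top']:
    im=cams.grab_frame(c); cv2.imwrite(f'pics/{c}6.png',im)
    for d in spotter.outline_of('tray',c)[:5]:
        ys,xs=np.where(d['pixels']); h=cv2.convexHull(np.c_[xs,ys].astype(np.int32)); e=cv2.approxPolyDP(h,2.5,True)[:,0].astype(float)
        t=toS(v[0],v[1:],at_z(c,e,.03))
        if abs(t[:,0].mean())<100 : print(c,round(d['score'],2),len(xs),t[:,:2].round(0).tolist())
E
```

```text
time_s: 13.25
eef_pos: [0.5851, 0.2138, 0.4062]
eef_rot: [[0.96, 0.281, -0.001], [0.281, -0.96, 0.0], [-0.0, -0.001, -1.0]]
wrist_force: [0.1, -1.1, 0.6]
opening: 0.0854
grip_force: 0.0
[[-136.69649846   67.43764313  406.20030156]] [-26.82146819  18.27307388   3.49508076  95.40451796  -1.2332754
  66.3757286  -96.68588751]
scene 0.86 734 [[-57.0, -180.0], [-75.0, -156.0], [-72.0, -39.0], [-36.0, -38.0], [56.0, -141.0], [56.0, -161.0]]
top 0.8 1531 [[56.0, -177.0], [-58.0, -175.0], [-59.0, -49.0], [58.0, -48.0]]
```

```bash
python3 -m inch '[[[0,-0.0022,-0.0045,-0.045,0],[0,-0.0022,-0.0045,-0.09,0],[0,-0.0022,-0.0045,-0.135,0],[0,-0.0022,-0.0045,-0.18,0],[0,-0.0022,-0.0045,-0.225,0],[0,-0.0022,-0.0045,-0.27,0],[0,-0.0022,-0.0045,-0.3,0],[0,-0.0022,-0.0045,-0.312,0],[0,-0.0022,-0.0045,-0.312,0],[0,-0.0022,-0.0045,-0.312,0]]]' | grep -E "pos|wrist"; python3 -m inch '[[[0,-0.0048,-0.0014,0,0],[0,-0.0096,-0.0028,0,0],[0,-0.0096,-0.0028,0,0]]]' | grep -E "pos|wrist"; for i in 1 2 3; do python3 -m inch '[[[0,-0.0029,-0.0008,0,0],[0,-0.0029,-0.0008,0,0]]]' | grep -E "pos|wrist"; done
```

```text
eef_pos: [0.5849, 0.2072, 0.0959]
wrist_force: [-0.4, -0.1, 0.2]
eef_pos: [0.5737, 0.2046, 0.096]
wrist_force: [-0.4, -0.7, 0.2]
eef_pos: [0.5733, 0.2045, 0.0959]
wrist_force: [3.8, 0.7, 2.4]
eef_pos: [0.573, 0.2046, 0.0961]
wrist_force: [7.9, 1.6, -0.6]
eef_pos: [0.5728, 0.2045, 0.0966]
wrist_force: [10.7, 2.2, -2.9]
```

```bash
python3 -m inch '[[[0,-0.0029,-0.0008,0,0],[0,-0.0058,-0.0017,0,0],[0,-0.0058,-0.0017,0.004,0],[0,-0.0065,-0.0019,0.008,0],[0,-0.0075,-0.0022,0.011,0]]]' | grep -E "pos|wrist"; python3 -m inch '[[[0,-0.0014,-0.0004,0.003,0],[0,-0.003,-0.0009,0.006,0],[0,-0.0047,-0.0014,0.0104,0],[0,-0.0047,-0.0014,0.0104,0]]]' | grep -E "pos|wrist"; python3 - <<'E'
from h import *
v=[-1.28962,.55828,.06377]
print(toS(v[0],v[1:],get_state()['eef_pos']))
E
```

```text
eef_pos: [0.5695, 0.2036, 0.1092]
wrist_force: [15.1, 3.7, 0.1]
eef_pos: [0.5645, 0.2022, 0.1204]
wrist_force: [14.3, 3.1, 6.6]
[[-131.22129707   44.39399016  120.43674053]]
```

```bash
python3 -m inch '[[[0,-0.0032,-0.0009,0.0047,0],[0,-0.0064,-0.0019,0.0094,0],[0,-0.0104,-0.003,0.0136,0],[0,-0.0144,-0.0042,0.0175,0],[0,-0.0165,-0.0048,0.0192,0],[0,-0.0189,-0.0055,0.0209,0],[0,-0.0212,-0.0061,0.0225,0],[0,-0.0235,-0.0068,0.024,0],[0,-0.026,-0.0075,0.0253,0],[0,-0.0285,-0.0082,0.0266,0],[0,-0.031,-0.009,0.0277,0],[0,-0.0335,-0.0097,0.0288,0]]]' | grep -E "pos|wrist"; python3 - <<'E'
from h import *
v=[-1.28962,.55828,.06377]
print(toS(v[0],v[1:],get_state()['eef_pos']))
cams.grab_frame('scene')
for n in ['handle_grip','lug_grip','hopper']:
  for d in spotter.look_for(n,'scene')[:2]: print(n,round(d['score'],2),toS(v[0],v[1:],d['location']).round(0))
E
```

```text
eef_pos: [0.5341, 0.1928, 0.1468]
wrist_force: [23.8, 1.3, -27.0]
[[-130.65126241   12.55321466  146.79989248]]
handle_grip 0.8 [[-21.   4. 196.]]
handle_grip 0.72 [[-136.   38.    9.]]
lug_grip 0.54 [[-31.  16. 234.]]
hopper 0.69 [[-24.   6. 197.]]
```

```bash
python3 -m inch '[[[0,0,0,-0.004,0],[0,0,0,-0.004,0]]]'| grep -E "pos|wrist"; python3 -c "
from station import get_state as g
s=g();print(s['moment'],s['qpos'],s['joint_vel'])"
```

```text
eef_pos: [0.5352, 0.1932, 0.1455]
wrist_force: [18.1, 1.8, 0.9]
[ 0.70493789 -4.35552572  0.58595149] [-26.27416449  30.03890614   2.37513085 118.21997979  -1.96131006
  29.82636667 -96.30327004] [-0.06944759 -0.2771673  -0.05503817  0.18625624 -0.08977254 -0.14358331
  0.08442213]
```

```bash
python3 - <<'E'
from h import *
a=cams.grab_frame('scene')[140:290,200:330]; w=cams.grab_frame('wrist'); t=cams.grab_frame('top')[90:230,120:240]
a=cv2.resize(a,(400,462),interpolation=cv2.INTER_CUBIC); t=cv2.resize(t,(396,462),interpolation=cv2.INTER_CUBIC)
cv2.imwrite('pics/wr.png',w)
m=np.hstack([a,t]); cv2.imwrite('pics/m7.png',m)
E
```

```text
(no output)
```

View pics/m7.png

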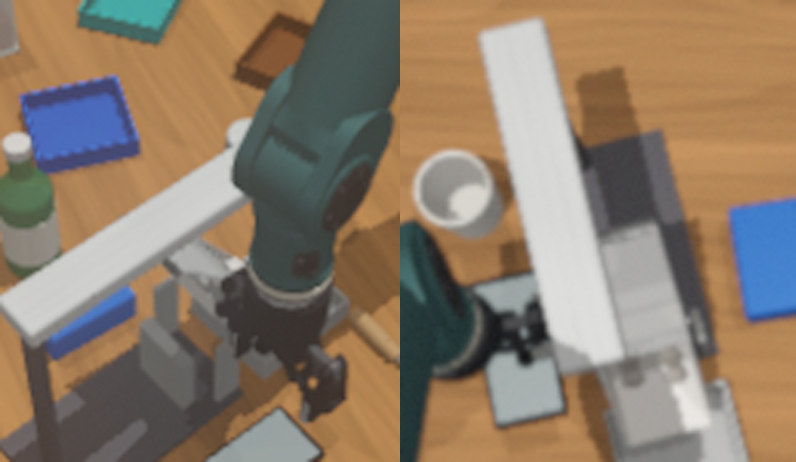

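```bash
python3 -m inch '[[[0,0.0048,0.0014,0,0],[0,0.0096,0.0028,0,0],[0,0.0096,0.0028,0,0],[0,0.0074,0.0105,-0.002,0],[0,0.0052,0.0182,-0.002,0],[0,0.0052,0.0182,-0.002,0],[0,0.0052,0.0182,-0.002,0]]]'| grep -E "pos|wrist"; python3 - <<'E'
from h import *
v=[-1.28962,.55828,.06377]
print(toS(v[0],v[1:],get_state()['eef_pos']))
E
for i in 1 2 3; do python3 -m inch '[[[0,-0.0029,-0.0008,0,0],[0,-0.0058,-0.0017,0,0]]]' | grep -E "pos|wrist"; done
```

```text
eef_pos: [0.5362, 0.1994, 0.1418]
wrist_force: [15.3, -13.9, 4.0]
[[-136.41747646   16.36750801  141.77839313]]
eef_pos: [0.5348, 0.199, 0.1427]
wrist_force: [22.7, -13.5, 0.1]
eef_pos: [0.5335, 0.1987, 0.1436]
wrist_force: [29.1, -13.5, -4.9]
eef_pos: [0.5323, 0.1984, 0.1444]
wrist_force: [34.4, -12.9, -8.7]
```

```bash
python3 -m inch '[[[0,0.0096,0.0028,0,0],[0,0.0192,0.0055,0,0],[0,0.0288,0.0083,0,0],[0,0.0384,0.0111,0,0],[0,0.0384,0.0111,0,0],[0,0.0384,0.0111,0,0]]]'| grep -E "pos|wrist"; python3 - <<'E'
from h import *
v=[-1.28962,.55828,.06377]
print(toS(v[0],v[1:],get_state()['eef_pos']))
cams.grab_frame('scene')
for n in ['handle_grip','lug_grip','hopper']:
  for d in spotter.look_for(n,'scene')[:2]: print(n,round(d['score'],2),toS(v[0],v[1:],d['location']).round(0))
E
```

```text
eef_pos: [0.544, 0.2138, 0.1383]
wrist_force: [-0.9, 1.0, 0.7]
[[-148.0731632    27.85503717  138.3134742 ]]
handle_grip 0.74 [[-26.   4. 193.]]
handle_grip 0.17 [[-138.   39.   11.]]
lug_grip 0.43 [[-23.  93.  87.]]
hopper 0.85 [[-22.   5. 188.]]
```

```bash
python3 -m inch '[[[0,-0.0043,-0.0032,0.002,0],[0,-0.0043,-0.0032,0.002,0]]]' | grep -E "pos|wrist"; for i in 1 2 3 4 5; do python3 -m inch '[[[0,-0.0019,-0.0006,0.0005,0],[0,-0.0038,-0.0011,0.001,0]]]' | grep -E "pos|wrist"; done; python3 - <<'E'
from h import *
v=[-1.28962,.55828,.06377]
print(toS(v[0],v[1:],get_state()['eef_pos']),get_state()['moment'])
E
```

```text
eef_pos: [0.5402, 0.2092, 0.141]
wrist_force: [1.1, -0.3, -1.1]
eef_pos: [0.5386, 0.2091, 0.1422]
wrist_force: [3.4, -0.2, -2.7]
eef_pos: [0.5358, 0.2083, 0.1436]
wrist_force: [4.6, 1.1, 1.5]
eef_pos: [0.5328, 0.2075, 0.1453]
wrist_force: [6.1, 0.6, 4.2]
eef_pos: [0.5296, 0.2065, 0.1467]
wrist_force: [5.9, 1.1, 4.9]
eef_pos: [0.5251, 0.2051, 0.1474]
wrist_force: [4.5, 1.0, 3.2]
[[-145.00596445    7.31946135  147.38338776]] [ 0.00856594 -0.97820998  0.2058643 ]
```

```bash
python3 -m inch '[[[0,-0.0038,-0.0011,0.001,0],[0,-0.0077,-0.0022,0.002,0],[0,-0.0115,-0.0033,0.002,0],[0,-0.0154,-0.0044,0.002,0],[0,-0.0192,-0.0055,0.002,0],[0,-0.0231,-0.0066,0.002,0],[0,-0.0269,-0.0078,0.001,0],[0,-0.0308,-0.0089,0,0],[0,-0.0346,-0.01,-0.001,0],[0,-0.0384,-0.0111,-0.002,0]]]' | grep -E "pos|wrist"; for i in 1 2 3; do python3 -m inch '[[[0,-0.0029,-0.0008,0,0],[0,-0.0029,-0.0008,0,0]]]' | grep -E "pos|wrist"; done; python3 - <<'E'
from h import *
v=[-1.28962,.55828,.06377]
print(toS(v[0],v[1:],get_state()['eef_pos']),get_state()['moment'])
for c in ['scene','top']:
  cams.grab_frame(c)
  for n in ['pebble1','hopper']:
    for d in spotter.look_for(n,c)[:5]: print(c,n,round(d['score'],2),toS(v[0],v[1:],d['location']).round(0))
E
```

```text
eef_pos: [0.4869, 0.1942, 0.1447]
wrist_force: [9.6, 1.9, 3.0]
eef_pos: [0.4869, 0.1942, 0.1451]
wrist_force: [10.3, 1.5, -2.0]
eef_pos: [0.4867, 0.1942, 0.1454]
wrist_force: [16.1, 3.1, -6.6]
eef_pos: [0.4865, 0.1942, 0.1456]
wrist_force: [19.7, 1.7, -10.4]
[[-145.24693891  -32.71853324  145.6259542 ]] [ 0.9181449  -3.74955125  0.95666163]
scene hopper 0.97 [[-13. -56. 158.]]
top hopper 0.65 [[-11. -75. 163.]]
```

```bash
python3 -m inch '[[[0,0,0,0,0],[0,0,0,0,0],[0,0,0,0,0],[0,0,0,0,0],[0,0,0,0,0],[0,0,0,0,0],[0,0,0,0,0],[0,0,0,0,0]]]' | grep -E "wrist"; python3 -m inch '[[[0,0.0192,0.0055,0,0],[0,0.0192,0.0055,0.02,0],[0,0.0192,0.0055,0.05,0],[0,0,0,0.055,0],[0,-0.02,-0.006,0.055,0],[0,-0.035,-0.01,0.055,0],[0,-0.0365,-0.0105,0.055,0],[0,-0.0365,-0.0105,0.03,0],[0,-0.0365,-0.0105,0.002,0],[0,-0.0365,-0.0105,0.002,0],[0,-0.0365,-0.0105,0.002,0]]]' | grep -E "pos|wrist"; python3 - <<'E'
from h import *
v=[-1.28962,.55828,.06377]
print(toS(v[0],v[1:],get_state()['eef_pos']),get_state()['time_s'])
for c in ['scene','top']:
  cams.grab_frame(c)
  for n in ['pebble1','hopper']:
    for d in spotter.look_for(n,c)[:5]: print(c,n,round(d['score'],2),toS(v[0],v[1:],d['location']).round(0))
E
```

```text
wrist_force: [19.2, 2.0, -10.3]
eef_pos: [0.4384, 0.1802, 0.1455]
wrist_force: [-1.1, 0.3, 0.1]
[[-145.0926105   -82.91404978  145.48368104]] 25.1
scene hopper 0.63 [[-17. -64. 158.]]
top hopper 0.66 [[ -7. -73. 165.]]
```

```bash
python3 -m inch '[[[0,0.0096,0.0028,0,0],[0,0.0154,0.0044,0,0],[0,0.0211,0.0061,0.001,0],[0,0.0269,0.0078,0.003,0],[0,0.0317,0.0091,0.004,0],[0,0.0375,0.0108,0.004,0],[0,0.0432,0.0125,0.004,0],[0,0.048,0.0138,0.003,0],[0,0.0538,0.0155,0.002,0],[0,0.0591,0.017,0,0],[0,0.0644,0.0186,-0.002,0],[0,0.0692,0.0199,-0.004,0]]]' | grep -E "pos|wrist"; python3 - <<'E'
from h import *
v=[-1.28962,.55828,.06377]
print(toS(v[0],v[1:],get_state()['eef_pos']))
E
```

```text
eef_pos: [0.5085, 0.2003, 0.1415]
wrist_force: [-3.8, -2.0, 0.3]
[[-145.03572011   -9.97209521  141.5160031 ]]
```

```bash
python3 -m inch '[[[0,0.0019,0.0006,-0.006,0],[0,0.0038,0.0011,-0.012,0],[0,0.0077,0.0022,-0.016,0],[0,0.0115,0.0033,-0.019,0],[0,0.0154,0.0044,-0.024,0],[0,0.0192,0.0055,-0.029,0],[0,0.0231,0.0066,-0.034,0],[0,0.0259,0.0075,-0.038,0],[0,0.0279,0.008,-0.042,0],[0,0.0298,0.0086,-0.047,0],[0,0.0298,0.0086,-0.05,0],[0,0.0298,0.0086,-0.05,0]]]' | grep -E "pos|wrist"; python3 - <<'E'
from h import *
v=[-1.28962,.55828,.06377]
print(toS(v[0],v[1:],get_state()['eef_pos']),get_state()['time_s'])
E
```

```text
eef_pos: [0.5348, 0.2071, 0.0906]
wrist_force: [-6.3, -3.1, 0.8]
[[-144.19077046   17.23619173   90.61788282]] 27.8
```

```bash
python3 -m inch '[[[0,-0.0096,-0.0028,0,0],[0,-0.0115,-0.0033,0.02,0],[0,-0.0096,-0.0028,0.05,0],[0,0.005,0.0014,0.06,0],[0,0.0171,0.0049,0.06,0],[0,0.0171,0.0049,0.05,0],[0,0.0171,0.0049,0.04,0],[0,0.0171,0.0049,0.036,0],[0,0.0171,0.0049,0.036,0]]]' | grep -E "pos|wrist"; for i in 1 2 3 4 5; do python3 -m inch '[[[0,0,0,-0.002,0],[0,0,0,-0.004,0]]]' | grep -E "pos|wrist"; done
```

```text
eef_pos: [0.5529, 0.213, 0.1256]
wrist_force: [0.3, -0.0, 1.1]
eef_pos: [0.5547, 0.2137, 0.1237]
wrist_force: [-0.0, 0.2, -1.0]
eef_pos: [0.5549, 0.2138, 0.1199]
wrist_force: [0.0, 0.1, -0.2]
eef_pos: [0.555, 0.2138, 0.1161]
wrist_force: [-2.3, -0.1, 12.0]
eef_pos: [0.5552, 0.2139, 0.1152]
wrist_force: [-9.8, -1.2, 36.7]
eef_pos: [0.5554, 0.214, 0.1145]
wrist_force: [-15.6, -1.4, 58.9]
```

```bash
python3 -m inch '[[[0,0,0,0.01,0],[0,0,0,0.04,0],[0,0,0,0.08,0],[0,0,0.02,0.12,0],[0,-0.01,0.06,0.16,0],[0,-0.02,0.1,0.2,0],[0,-0.03,0.13,0.22,0],[0,-0.03,0.15,0.23,0],[0,-0.03,0.15,0.23,0]]]' | grep -E "pos|wrist"; python3 - <<'E'
from h import *
v=[-1.28962,.55828,.06377]
for c in ['scene','top']:
  im=cams.grab_frame(c); cv2.imwrite(f'pics/{c}9.png',im)
  for n in ['pebble1','hopper','lid','tray']:
    for d in spotter.look_for(n,c)[:6]: print(c,n,round(d['score'],2),toS(v[0],v[1:],d['location']).round(0))
    if n=='pebble1':
      for d in spotter.outline_of(n,c)[:6]:
        ys,xs=np.where(d['pixels']); print('  outl',round(d['score'],2),len(xs),toS(v[0],v[1:],at_z(c,[[xs.mean(),ys.mean()]],.012)).round(0))
E
```

```text
eef_pos: [0.5239, 0.3697, 0.3404]
wrist_force: [0.7, 0.3, -0.3]
  outl 0.46 6415 [[64. 26. 12.]]
  outl 0.31 727 [[291.  10.  12.]]
scene hopper 0.59 [[ -5.  38. 124.]]
scene lid 0.97 [[  2.  97. 131.]]
scene tray 0.95 [[ 268. -421.    9.]]
scene tray 0.93 [[ 513. -335.    4.]]
scene tray 0.74 [[ -24. -135.    4.]]
scene tray 0.63 [[ 370. -125.   -0.]]
top pebble1 0.62 [[ 14.  98. 131.]]
top pebble1 0.27 [[ 180. -247.   53.]]
  outl 0.56 991 [[-131.   34.   12.]]
top hopper 0.62 [[  3.  34. 128.]]
top lid 0.83 [[ 12.  92. 129.]]
top tray 0.95 [[ 510. -329.    2.]]
top tray 0.78 [[   3. -117.    6.]]
top tray 0.67 [[ 361. -120.    1.]]
top tray 0.61 [[ 271. -418.    6.]]
top tray 0.42 [[  62. -257.   77.]]
```

```bash
python3 - <<'E'
from h import *
v=[-1.28962,.55828,.06377]
for c,b in [('top','6'),('scene','6')]:
    a0=cv2.imread(f'pics/{c}{b}.png').astype(int); a1=cv2.imread(f'pics/{c}9.png').astype(int)
    d=np.abs(a1-a0).max(2)
    for nm,reg in [('tray',[(-52,-172,6),(52,-172,6),(52,-48,6),(-52,-48,6)]),('box',[(2,-28,98),(34,-28,98),(34,36,98),(2,36,98)] if c=='top' else [(-34,-28,98),(34,-28,98),(34,36,98),(-34,36,98)])]:
        m=np.zeros(d.shape,np.uint8); cv2.fillConvexPoly(m,proj(c,S(v[0],v[1:],reg)).round().astype(np.int32),1)
        n,l,st,ce=cv2.connectedComponentsWithStats(((d>18)&(m>0)).astype(np.uint8))
        print(c,nm,m.sum(),[(int(s[4]),toS(v[0],v[1:],at_z(c,[e],reg[0][2]/1000)).round(0)[0].tolist(),a0[l==i+1].mean().round(),a1[l==i+1].mean().round()) for i,(s,e) in enumerate(zip(st[1:],ce[1:])) if s[4]>3])
p=P('wrist');R=cv2.Rodrigues(np.array(p['rvec']))[0];print('wrist cam',-R.T@np.array(p['tvec']).ravel(),R[2],p['fx'],get_state()['eef_pos'])
E
```

```text
top tray 1377 [(874, [3.0, -107.0, 6.0], np.float64(132.0), np.float64(166.0))]
top box 262 [(43, [18.0, 25.0, 98.0], np.float64(124.0), np.float64(156.0)), (80, [13.0, -12.0, 98.0], np.float64(155.0), np.float64(199.0))]
scene tray 937 [(514, [10.0, -107.0, 6.0], np.float64(126.0), np.float64(160.0)), (5, [-17.0, -159.0, 6.0], np.float64(119.0), np.float64(100.0)), (5, [-19.0, -135.0, 6.0], np.float64(120.0), np.float64(101.0))]
scene box 394 [(129, [1.0, -12.0, 98.0], np.float64(141.0), np.float64(191.0)), (12, [22.0, 15.0, 98.0], np.float64(125.0), np.float64(154.0)), (4, [-1.0, 26.0, 98.0], np.float64(134.0), np.float64(159.0))]
wrist cam [0.59295296 0.38254809 0.46601067] [-0.26827206 -0.07768525 -0.96020576] 269.34342991354254 [0.52493177 0.36331191 0.33768083]
```

```bash
python3 -m inch '[[[0,-0.02,-0.04,0,0],[0,-0.04,-0.085,0,0],[0,-0.06,-0.13,0,0],[0,-0.08,-0.17,-0.02,0],[0,-0.1,-0.21,-0.04,0],[0,-0.108,-0.225,-0.05,0],[0,-0.108,-0.225,-0.05,0],[0,-0.108,-0.225,-0.05,0]]]' | grep -E "pos|wrist"; python3 - <<'E'
from h import *
v=[-1.28962,.55828,.06377]
im=cams.grab_frame('wrist'); cv2.imwrite('pics/w9.png',im)
for n in ['pebble1','tray']:
    for d in spotter.look_for(n,'wrist')[:8]: print(n,round(d['score'],2),toS(v[0],v[1:],d['location']).round(0))
for d in spotter.outline_of('pebble1','wrist')[:8]:
    ys,xs=np.where(d['pixels']); print('  outl',round(d['score'],2),len(xs),round(xs.mean()),round(ys.mean()),toS(v[0],v[1:],at_z('wrist',[[xs.mean(),ys.mean()]],.012)).round(0))
print(proj('wrist',S(v[0],v[1:],[(-56,-176,4),(56,-176,4),(56,-54,4),(-56,-54,4),(-37,-28,98),(37,-28,98),(37,36,98),(-37,36,98)])).round(0).tolist())
E
```

```text
eef_pos: [0.4177, 0.1395, 0.2885]
wrist_force: [0.9, 0.4, 0.6]
pebble1 0.63 [[  -9. -161.   15.]]
tray 0.81 [[ 286. -146.   12.]]
tray 0.58 [[ 297. -351.   20.]]
  outl 0.58 144 323 195 [[  -7. -159.   12.]]
  outl 0.44 127 320 157 [[-17. -99.  12.]]
[[291.0, 204.0], [360.0, 204.0], [368.0, 127.0], [294.0, 126.0], [323.0, 105.0], [387.0, 106.0], [393.0, 46.0], [326.0, 44.0]]
```

```bash
python3 - <<'E'
from h import *
v=[-1.28962,.55828,.06377]
im=cv2.imread('pics/w9.png'); g=cv2.cvtColor(im,cv2.COLOR_BGR2GRAY); hsv=cv2.cvtColor(im,cv2.COLOR_BGR2HSV)
for nm,q in [('tray',[(-54,-174,4),(54,-174,4),(54,-76,4),(-54,-76,4)]),('box',[(-34,-30,98),(37,-30,98),(37,38,98),(-34,38,98)])]:
    u=proj('wrist',S(v[0],v[1:],q)).astype(np.float32); H=cv2.getPerspectiveTransform(u,np.float32([[0,49],[54,49],[54,0],[0,0]] if nm=='tray' else [[0,34],[36,34],[36,0],[0,0]]))
    w=cv2.warpPerspective(g,H,(54,49) if nm=='tray' else (36,34))
    print(nm,'rows +y top, 2mm cells (shown every 2)'); 
    for row in w[::2]: print(' '.join('%3d'%x for x in row[::2]))
E
```

```text
tray rows +y top, 2mm cells (shown every 2)
 92 101 123 102 127  93 122  99 126  99 100 102 108 171 150 152 149 149 149 149 149 150 149 150 149 150 148
142 120 125 127 130 127 124 128 129 100  97  99 101 171 149 150 148 147 149 148 150 151 149 150 151 146 151
204 165 125 124 131 125 128 129 128 125 125 106  96 171 138 145 144 143 145 145 144 144 142 141 142 142 145
203 175 123 124 130 128 125 125 129 124 131 127 125 131 127 129 129 129 131 128 129 127 193 185 190 179 160
209 208 118 126 129 125 126 117  89 103 107 110 127 130 123 128 127 129 128 122 127 127 200 192 199 194 164
212 204 143 125 127 125 114  92 101 112 115 116 115 128 124 133 130 132 124 125 127 128 127 195 198 198 165
207 205 177 126 127 126 127  90 103 114 114 122 111 127 126 128 129 132 127 128 129 128 127 200 195 196 167
203 205 208 125 127 123 125 103  96 112 116 112 124 127 126 129 131 125 126 125 127 130 131 141 200 199 164
204 205 209 135 125 125 124 129 108  97 105 117 129 128 125 128 129 127 125 124 124 109  97  99 136 203 164
195 209 204 154 123 123 124 126 125 121 127 123 124 129 123 127 130 126 124 125 104 
[... 2210 characters left out ...]
 169 167 169 168 167 166 166 167 167 167 130 223 220
100 105 168 167 166 169 169 167 169 167 167 170 164 167 170 130 229 219
 99 107 170 169 169 168 168 168 167 168 170 167 169 169 167 154 222 218
 99 103 169 169 166 169 169 165 224 196 216 198 198 188 186 220 222 221
100 104 169 172 170 171 169 167 242 241 241 242 242 241 242 220 218 220
100 103 171 170 168 169 169 162 242 242 241 241 241 240 244 220 220 219
 98  97 168 169 168 167 167 164 245 242 242 242 242 242 242 220 221 221
104 101 168 171 168 169 167 168 242 243 242 242 241 241 242 218 221 220
100 103 169 169 168 169 167 168 243 241 241 242 242 240 242 218 220 221
 99  93 170 171 170 170 171 169 250 244 245 245 246 244 242 223 221 222
```

```bash
python3 -c "
from station import r,get_state
print(get_state()['time_s'],get_state()['wrist_force']); print(r.sign_off())"
```

```text
32.2 [-0.39254369  0.17364402  0.15603319]
the job is handed in; nothing more can be done
None
```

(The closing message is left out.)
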